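# Seat a sample carrier in the corner of a tilted locating plate

### The arm

A 6-joint arm with a two-finger parallel gripper is mounted at the origin on a cart in front of the work surface, level with it; the furniture and walls round the work are solid. World frame = base frame: x ahead of the robot, y to its left, z up, the work surface at z = 0. Lengths are in m, angles in degrees, forces in N, time in s.
With the tool pointing down it reaches from about 0.3 to 0.75 m from the base axis. Payload 8.5 kg.
Tool frame: the origin (TCP) lies between the finger pads; the fingertips stand 17 mm ahead of it and the grasp point (between the pads) lies 2 mm behind it; z points along the fingers, y is the direction in which the jaws open and shut (so a half turn about z gives the same grasp; the last joint's range is limited). The gripper opens to 85 mm and grips with 20 to 120 N. Pads are 22 mm wide; open, the fingers measure 114 mm over their backs; the gripper's body (76 mm by 85 mm) begins 54 mm behind the grasp point. The pads swing forward as they close: fully open they stand 13 mm farther back than shut.
Start: joints at [58.367, 21.807, 74.336, -0, 83.858, -12.336], TCP at [0.182, 0.519, 0.248] pointing down, gripper open.
Joint ranges: [-178.18, 178.18], [-50.72, 133.34], [12.68, 142.11], [-81.47, 261.47], [9.98, 163.14], [-165.26, 165.26]. Speed limits (degrees/s): [136.94, 136.94, 180, 180, 180, 180].

### API

Orientations are given as a 3x3 rotation matrix whose columns are the frame's x, y, z axes.
In Python, from rig import readout, eyes, env gives the robot as it stands.
- The arm moves only by the tool arm_command, never from a script. Its argument "rows" is text: rows parted by semicolons, each of 7 numbers parted by spaces: the closure, from 0 (fully open) to 1 (shut), then the shift along the tool's x, y, z in mm, then the turn, a rotation vector about the tool's x, y, z in degrees. In form: grip dx dy dz rx ry rz; .... A call has 1 to 5 rows; each row shifts and turns the commanded pose from where the row before left it, along the tool's axes as they then stand; what a row does not reach is not made up. A row lasts 1/12 s, in which the tool goes at most 41.7 mm and 7.16 degrees, less where a joint would pass 70% of its speed; a pose out of reach is approached as far as the arm can. A call with a gripper value outside its range is refused whole. The fingers move at their own pace and stop on an object; "squeeze" is the grip in N (left out, the last holds). Time passes only in rows, so rows that do not move let the fingers close. It gives the time, the measured TCP pose, the force and the opening at its end, in the units of the state.
- readout.observe(): the state, without advancing time (a new reading comes with each control period).
- eyes.get_image(name): name is "scene" or "top" or "wrist"; returns the picture (400x640x3 uint8, red, green, blue); there is no depth.
- eyes.camera_model(name): a dict with "mtx" (3x3 intrinsics, pixels), "view" (4x4, takes a point from world to camera coordinates). Camera axes: x right, y up, looking along -z (the intrinsics and any distortion apply to the point x, -y, -z); pixel columns grow to the right and rows downward; lengths in m; the calibration is good to about 2 mm. A picture is of the moment at which its call begins: read the wrist's pose just before it. camera_model takes no time and is no camera call; for the wrist camera it gives the pose at the moment of the call.
- env.close_job(): hands the job in, once; it reports no verdict.
The state is a dict: "time_s": time; "q": joint angles; "qvel": joint speeds; "joint_efforts": joint torques, N m; "position": TCP position; "tool_rot": TCP orientation; "ft_force": force on the tool from outside, world axes, zero at the start; "wrist_torque": the same for the moment, N m; "grip_width": finger opening in m.
Only numpy, scipy, OpenCV 4.12 (cv2) and the standard library are available. Lean on these libraries where they do the work, as an engineer would, in place of code of your own. Each camera call takes 0.05 s, during which the arm holds its last target. There are 200 camera calls.

### The job

Pick up the metal sample carrier by its rib, lay it flat on the high, open part of the tilted plate lined up with the rails and let go there, so that it slides down by its own weight against the low rail and comes to rest at the spring shoe. Then push it along the low rail, past the spring shoe, until it is fully home against the screw of the end stop, press it there steadily with about 10 N for a second (the end stop must never take more than 25 N), and leave it seated. Leave the other things on the bench where they are.

Things in the scene. Friction and masses are not known exactly. Their poses are not given: they have to be found in the camera images.
- carrier: Loose aluminium block, 0.10-0.20 kg, flat on the bench: 46 (its x) x 70 (its y) x 18 mm, corners rounded 5 mm, two round windows; on top a central rib to grip, 14 mm thick (along y), 36 long (along x), from 18 to 45 mm above the underside. Origin: centre of underside, z up. Same when turned half round.
- plate: White slippery plate (friction 0.1 to the carrier), fixed, tilted. Origin: on its top face, where the carrier's origin lies when home if the stop screw is at mid setting (y axes parallel). x: up the 20 degree slope, away from the low rail; y: along that rail, 14 degrees down to the end stop; z: out of the face. In mm: plate x -31..110, y -148..58; low rail 14 high, its face at x -23.
- release (a point): Point on the plate's top face, at plate x 55, y -85 mm: the middle of the high, open part. A carrier let go with its origin about here (within 15 mm), flat and lined up with the plate's axes, slides to the low rail and along it to the shoe. Let go more than 20 mm nearer the end stop it may lodge on the shoe.
- waiting (a point): Point on the plate's top face, at plate x 0, y -30 mm: about where the carrier's origin is when it has slid down by itself and rests on the low rail, stopped by the spring shoe (4 mm either way). Home is 18 to 42 mm further along +y, as the stop screw is set.
- end_stop: End stop: steel bar across the low end of the rail, 60 x 8 x 18 mm, face at plate y 50 mm, with a flat-ended screw 12 mm thick through it at x 0, 9 mm above the plate, that the carrier butts against. The screw is locked at an unmeasured setting, its tip at plate y 23 to 47: find it by feel. Origin: underside centre of the bar, at plate x 0, y 54 mm; axes as the plate's.
- shoe (a joint): Grey spring shoe facing the low rail, 2-16 mm above the plate: 0 m out, grows as pushed back along plate x. Out, its face is at x 19 mm from y 10 to 30, with a 25 degree lead-in ramp from y -8; block behind it x 45..67, y 0..34, 20 high. The carrier wedges it back 4 mm: about 4-8 N push along the rail, then 2-4 N of friction. Spring 6 N out, 12 N pushed back.
- coverslip_box: Bystander: small box of cover glasses, 27 x 27 x 14 mm. Origin: centre of the underside.
- petri_dish: Bystander: petri dish, 90 mm across, 18 high. Origin: centre of the underside.
- objective_can: Bystander: round canister with a ribbed lid, 37 mm across, 64 high. Origin: centre of the underside.
- eyepiece: Bystander: spare eyepiece standing upright, 36 mm across, 43 high. Origin: centre of the underside.
Mind the look-alikes: they are no part of the job. What is shaped like the carrier but green is not meant.

How it is judged (in metres and radians):
On the way, in this order (a step that is already met when the one before it is completed fails the run):
1. the carrier lies flat on the high part of the plate (more than 20 mm up from the low rail), no longer gripped (contact force between carrier and the fingers below 2 N and contact force between carrier and plate above 0.1 N and x of carrier in the frame of plate above 0.02 m and z of carrier in the frame of plate below 0.006 m and angle between the z axis of carrier and the z axis of plate, either way round below 0.12 rad), for 0.02 s.
2. the carrier has come to rest untouched against the low rail, before the spring shoe (contact force between carrier and the fingers below 0.05 N and x of carrier in the frame of plate below 0.004 m and y of carrier in the frame of plate between -0.045 and -0.02 m and linear speed of carrier below 0.01 m/s), for 0.2 s.
3. the carrier is pressed against the end stop with 4 to 16 N for 0.8 s, on the low rail (contact force between carrier and end_stop between 4 and 16 N and x of carrier in the frame of plate below 0.003 m and y of carrier in the frame of plate above -0.015 m), for 0.8 s.
At the end, for the whole second after the job is handed in: The carrier lies flat on the plate in the corner, touching the end stop's screw, within 2 mm of the low rail and square to it within 0.05 rad, with the spring shoe pushed back by it, at rest and released (y of carrier in the frame of plate between -0.015 and 0.015 m and x of carrier in the frame of plate between -0.003 and 0.002 m and z of carrier in the frame of plate below 0.002 m and angle between the y axis of carrier and the y axis of plate, either way round below 0.05 rad and angle between the z axis of carrier and the z axis of plate, either way round below 0.05 rad and value of joint shoe above 0.003 m and linear speed of carrier below 0.01 m/s and contact force between carrier and the fingers below 0.05 N and contact force between carrier and end_stop above 0.03 N).
It fails at once if the end stop takes more than 25 N from the carrier (contact force between carrier and end_stop above 25 N).
It fails at once if a bystander is moved more than 20 mm (distance of any of coverslip_box, petri_dish, objective_can, eyepiece from where it was at the start of the episode above 0.02 m).
It also fails if it takes over 72 s, if anything falls off the work surface, if the arm or the gripper's body presses on something with over 40 N, if the wrist force passes 120 N, or if a joint passes its speed limit or range.

## Working session

There is one attempt and no reset: what is moved stays moved. The work goes in short steps, Python scripts to look and compute and a tool call to move; the robot and the scene stay as the last step left them, time stands still between calls to the robot, and variables do not carry over. Pictures are saved under pics/ and viewed, about 8 in all and at most 12, crops included, and the job is handed in when it is done.

Besides the shell and the picture viewer there is one more tool, called as name(argument=value, ...), one argument or row to a line, values as JSON. arm_command: Moves the arm, as the interface text tells. Its arguments: {"type":"object","properties":{"rows":{"type":"string"},"squeeze":{"type":"number"}},"required":["rows"]}

```bash
mkdir -p pics; ls; python3 - <<'E'
from rig import readout, eyes, env
import cv2,numpy as np
s=readout.observe(); print({k:np.round(v,3).tolist() for k,v in s.items()})
for n in("scene","top"):
    im=eyes.get_image(n); cv2.imwrite(f"pics/{n}0.png",im[:,:,::-1]); m=eyes.camera_model(n); print(n,[ (k,np.round(v,4).tolist()) for k,v in m.items()])
E
```

```text
pics
{'time_s': 0.0, 'q': [58.366, 21.843, 74.386, -0.0, 83.859, -12.335], 'qvel': [-0.015, 0.008, 0.087, 0.01, 0.049, -0.016], 'joint_efforts': [-0.001, -44.845, -23.128, -0.0, 0.005, 0.0], 'position': [0.182, 0.519, 0.248], 'tool_rot': [[-0.944, 0.33, -0.001], [0.33, 0.944, -0.001], [0.0, -0.001, -1.0]], 'ft_force': [0.788, 0.274, -0.526], 'wrist_torque': [0.059, 0.027, -0.039], 'grip_width': 0.085}
scene [('mtx', [[401.627, 0.0, 319.8687], [0.0, 401.627, 202.0517], [0.0, 0.0, 1.0]]), ('view', [[0.8644, -0.5028, -0.0027, -0.4069], [0.3495, 0.5971, 0.722, -0.2961], [-0.3614, -0.625, 0.6919, -0.8252], [0.0, 0.0, 0.0, 1.0]])]
top [('mtx', [[441.2296, 0.0, 316.8751], [0.0, 441.2296, 202.064], [0.0, 0.0, 1.0]]), ('view', [[-0.018, -0.9998, 0.0051, 0.0998], [0.9827, -0.0168, 0.1846, -0.5341], [-0.1845, 0.0083, 0.9828, -1.1433], [0.0, 0.0, 0.0, 1.0]])]
```

View pics/scene0.png

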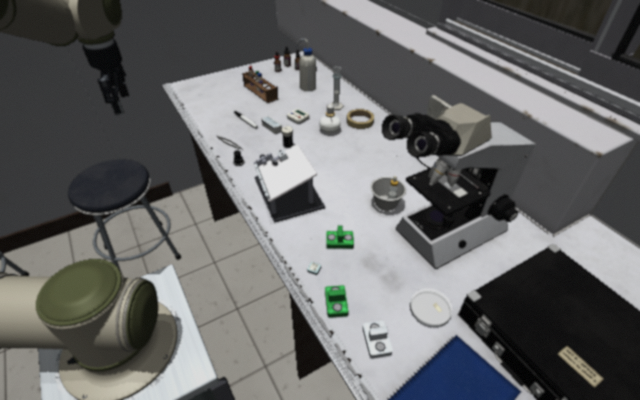

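View pics/top0.png

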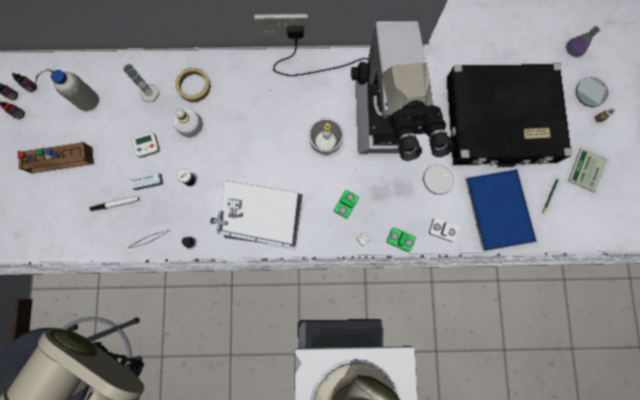

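Candidates for the carrier in the top view are the grey/metal block at (444,230), the green one at (346,204) and the green one at (402,239). Only the grey one is metal, so I'll confirm it in an enlarged crop together with the plate.

```bash
python3 - <<'E'
import cv2,numpy as np
t=cv2.imread("pics/top0.png"); s=cv2.imread("pics/scene0.png")
c=lambda im,x,y,w,h,k:cv2.resize(im[y:y+h,x:x+w],None,fx=k,fy=k,interpolation=cv2.INTER_CUBIC)
a=c(t,200,170,110,80,4); # 440x320
b=c(t,420,200,50,50,6) #300x300
d=c(s,225,140,110,80,4); e=c(s,350,310,50,50,6)
o=np.zeros((640,740,3),np.uint8); o[:320,:440]=a;o[:300,440:]=b;o[320:,:440]=d;o[320:620,440:]=e
cv2.imwrite("pics/crop0.png",o[:600])
cv2.imwrite("pics/crop0.png",cv2.resize(o,(694,600)))
E
```

```text
(no output)
```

View pics/crop0.png

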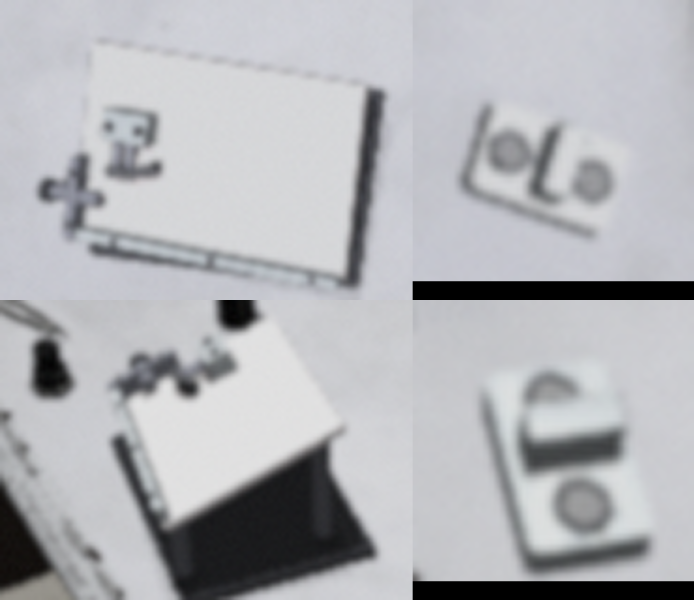

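The grey block at top (444,230) / scene (377,338) is the metal carrier: two windows, central rib, not green. The low rail is on the robot side and the end stop is at the left (world +y). Next I fit both poses.

```bash
cat > h.py <<'E'
import numpy as np, cv2
from scipy.optimize import least_squares
from scipy.spatial.transform import Rotation as Ro
from rig import readout, eyes, env
def proj(m,P):
    P=np.atleast_2d(P); c=P@m["view"][:3,:3].T+m["view"][:3,3]; c=c*[1,-1,-1]
    u=c@np.asarray(m["mtx"]).T; return u[:,:2]/u[:,2:]
def onz(m,uv,z):
    V=np.asarray(m["view"]);R=V[:3,:3];o=-R.T@V[:3,3]
    d=np.linalg.inv(m["mtx"])@[uv[0],uv[1],1]; d=R.T@(d*[1,-1,-1]); return o+d*(z-o[2])/d[2]
def plateR(yaw,a=20,b=14): # x-axis elevation a, y-axis elevation -b
    a,b=np.radians([a,b]); x=np.array([np.cos(a),0,np.sin(a)]); yz=-np.sin(b); yx=-yz*np.sin(a)/np.cos(a)
    y=np.array([yx,np.sqrt(1-yz**2-yx**2),yz]); return Ro.from_euler('z',yaw,degrees=True).as_matrix()@np.c_[x,y,np.cross(x,y)]
E
python3 - <<'E'
from h import *
T=eyes.camera_model("top");S=eyes.camera_model("scene")
k=3.75
ft=lambda x,y:(200+x/k-.37,170+y/k-.37)
fs=lambda x,y:(225+x/k-.37,140+(y-300)/k-.37)
obs=[(T,ft(95,40),(110,58,0)),(T,ft(368,88),(110,-148,0)),(T,ft(345,287),(-31,-148,14)),
     (S,fs(343,430),(110,-148,0)),(S,fs(272,318),(110,58,0)),(S,fs(166,527),(-31,-148,7))]
def f(p):
    R=plateR(p[3],p[4],p[5]); 
    return np.r_[np.concatenate([(proj(m,R@(np.array(P)/1e3)+p[:3])[0]-uv) for m,uv,P in obs]),(p[4]-20),(p[5]-14)]
r=least_squares(f,[.5,.2,.08,0,20,14]); print(np.round(r.x,3),np.round(r.fun,1))
R=plateR(r.x[3]);
for n,P in dict(release=(55,-85,0),waiting=(0,-30,0),end=(0,54,0)).items(): print(n,R@(np.array(P)/1e3)+r.x[:3])
# carrier: windows tops at z=18; top crop offset (420,200) x413 k=5.63; scene (350,310)
c=lambda x,y,ox,oy,Y:(ox+(x-413)/5.625-.4,oy+(y-Y)/5.625-.4)
w=[onz(T,c(508,152,420,200,0),.018),onz(T,c(591,181,420,200,0),.018)]
v=[onz(S,c(583,506,350,310,300),.018)]
d=w[0]-w[1]; print("carrier",w,v,(w[0]+w[1])/2,np.linalg.norm(d),np.degrees(np.arctan2(d[1],d[0])))
for n,uv,z in(("dish",(438,180),.018),("box",(363,239),.014),("can",(187,176),.064),("eye",(189,242),.043)):print(n,onz(T,uv,z))
E
```

```text
[ 0.475  0.292  0.058 -7.446 20.728 13.417] [-0.3  1.   0.3 -0.5 -0.8  1.3  1.8 -0.5  0.6  0.5 -0.4 -0.1  0.7 -0.6]
release [0.50832986 0.2048511  0.09697878]
waiting [0.46877231 0.26361938 0.06486197]
end [0.48662564 0.34314484 0.04454053]
carrier [array([ 0.46728943, -0.23759488,  0.018     ]), array([ 0.45234679, -0.27718392,  0.018     ])] [array([ 0.45075194, -0.27340941,  0.018     ])] [ 0.45981811 -0.2573894   0.018     ] 0.0423151828120391 69.3212914896618
dish [ 0.59881602 -0.25081798  0.018     ]
box [ 0.43714467 -0.03453029  0.014     ]
can [0.61045827 0.43928793 0.064     ]
eye [0.43435502 0.43354819 0.043     ]
```

arm_command(
  rows="0 -35 -20 -6 0 0 0;0 -35 -20 -6 0 0 0;0 -35 -20 -6 0 0 0;0 -35 -20 -6 0 0 0;0 -35 -20 -6 0 0 0",
)

```text
time_s: 0.52
position: [0.3145, 0.3652, 0.2784]
tool_rot: [[-0.944, 0.33, -0.0], [0.33, 0.944, -0.0], [0.0, -0.0, -1.0]]
ft_force: [0.5, 0.1, -1.0]
grip_width: 0.0855
```

arm_command(
  rows="0 -35 -20 -6 0 0 0;0 -35 -20 -6 0 0 0;0 -35 -20 -6 0 0 0;0 -35 -20 -6 0 0 0;0 0 0 0 0 0 0",
)

```text
time_s: 0.93
position: [0.4236, 0.2407, 0.3027]
tool_rot: [[-0.942, 0.336, 0.002], [0.336, 0.942, -0.001], [-0.002, -0.001, -1.0]]
ft_force: [0.3, -0.1, -1.0]
grip_width: 0.0855
```

```bash
python3 - <<'E'
from h import *
s=readout.observe(); print(s["time_s"],s["position"],s["ft_force"])
im=eyes.get_image("wrist"); m=eyes.camera_model("wrist"); cv2.imwrite("pics/w1.png",im[:,:,::-1])
np.savez("w1.npz",mtx=m["mtx"],view=m["view"]); V=m["view"]; print(-V[:3,:3].T@V[:3,3], -V[2,:3])
R=plateR(-7.4);p=np.array([.475,.292,.058])
for P in [(110,58,0),(110,-148,0),(-31,-148,14),(-31,58,0),(55,-85,0)]: print(P,proj(m,R@(np.array(P)/1e3)+p))
E
```

```text
0.9333 [0.42357525 0.24070037 0.30268238] [ 0.32982883 -0.05594918 -0.98921432]
[0.35921381 0.26523443 0.42790094] [ 0.24327561 -0.08823208 -0.96593586]
(110, 58, 0) [[451.52993414 287.10708019]]
(110, -148, 0) [[260.61818266 336.11068065]]
(-31, -148, 14) [[233.94041965 190.75443212]]
(-31, 58, 0) [[421.99811341 160.35886049]]
(55, -85, 0) [[312.8525202  264.95699164]]
```

View pics/w1.png

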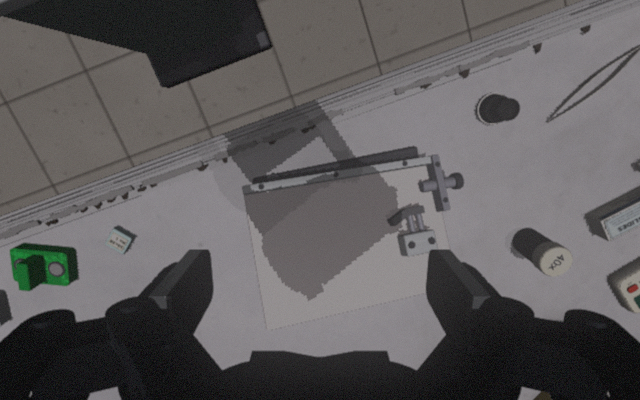

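The wrist view shows the plate, with the low-rail right end at (440,165), the low-left corner at (243,188), the upper-left corner at (269,329), and the shoe at (415,235). The arm may still have been settling, so I'll retake it and enlarge.

```bash
python3 - <<'E'
from h import *
s=readout.observe(); print(s["time_s"],s["position"],s["qvel"])
m=eyes.camera_model("wrist");im=eyes.get_image("wrist");  cv2.imwrite("pics/w2.png",im[:,:,::-1])
np.savez("w2.npz",mtx=m["mtx"],view=m["view"]); V=m["view"]; print(-V[:3,:3].T@V[:3,3])
c=im[140:340,225:475,::-1]; cv2.imwrite("pics/w2c.png",cv2.resize(c,None,fx=3,fy=3,interpolation=cv2.INTER_CUBIC))
E
```

```text
0.9833 [0.42155483 0.24272295 0.30220593] [ 4.56058135 -0.65197368  2.02364126  1.0464472  -0.16201837  2.28247929]
[0.35921381 0.26523443 0.42790094]
```

View pics/w2c.png

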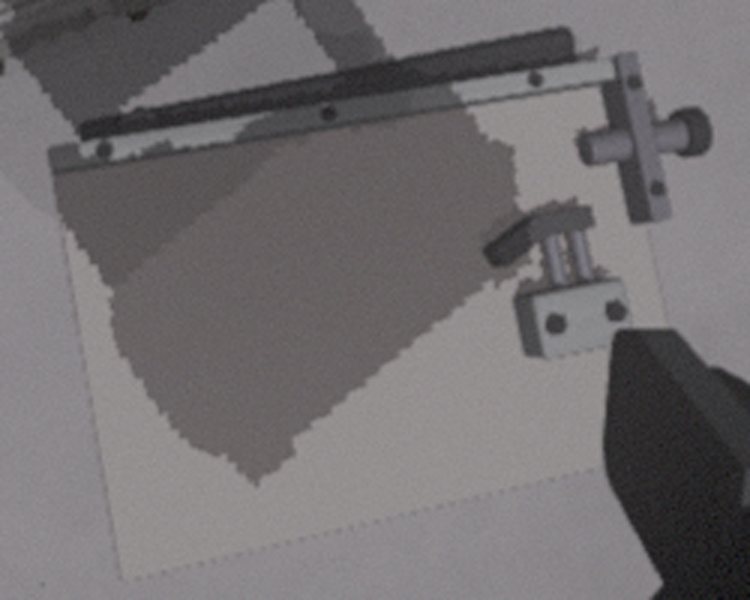

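```bash
cat > fit.py <<'E'
from h import *
W=dict(np.load("w2.npz"));T=eyes.camera_model("top");S=eyes.camera_model("scene")
k=3.75
ft=lambda x,y:(200+x/k-.37,170+y/k-.37)
fs=lambda x,y:(225+x/k-.37,140+(y-300)/k-.37)
fw=lambda x,y:(225+x/3-.33,140+y/3-.33)
A=[(T,ft(95,40),(110,58,0)),(T,ft(368,88),(110,-148,0)),(S,fs(343,430),(110,-148,0)),(S,fs(272,318),(110,58,0))]
B=[(W,fw(*c),P) for c,P in [((121,579),(110,-148,0)),((48,150),(-31,-148,14)),((52,174),(-23,-148,14)),((613,57),(-30,50,18)),((637,52),(-30,58,18)),((640,222),(30,50,18)),((668,214),(30,58,18)),((526,294),(45,0,20)),((546,357),(67,0,20)),((625,279),(45,34,20))]]
def fit(obs):
    def f(p):
        R=plateR(p[3],p[4],p[5])
        return np.r_[np.concatenate([(proj(m,R@(np.array(P)/1e3)+p[:3])[0]-uv) for m,uv,P in obs]),(p[4]-20)*3,(p[5]-14)*3]
    return least_squares(f,[.475,.292,.058,-7,20,14],loss='soft_l1')
if __name__=="__main__":
  for o in (A,B,A+B):
    r=fit(o);print(np.round(r.x,4));print(np.round(r.fun,1).tolist())
E
python3 fit.py
```

```text
[ 0.4748  0.2944  0.0595 -8.7287 20.     13.9251]
[-0.2, 0.6, -0.1, 0.6, 0.5, -0.9, 1.0, 0.5, 0.0, -0.2]
[ 0.4768  0.2976  0.0561 -7.8975 19.9004 13.873 ]
[1.0, 1.0, -0.1, -0.7, -0.0, -0.6, -0.4, -0.1, -1.6, 0.4, 3.1, 0.3, 0.6, 1.6, 1.0, -0.4, -1.0, 0.3, -1.6, -1.7, -0.3, -0.4]
[ 0.4768  0.2975  0.0561 -8.0566 19.8879 13.7941]
[-1.6, 0.4, -1.6, -0.6, 1.1, -1.0, 0.8, 0.5, 0.5, 0.6, -0.2, -1.1, -0.1, -1.0, -0.4, -0.1, -1.6, 0.5, 3.0, 0.4, 0.4, 1.7, 0.8, -0.4, -1.3, 0.3, -1.8, -1.7, -0.3, -0.6]
```

arm_command(
  rows="0 -15 -35 2 0 0 0;0 -15 -35 4 0 0 0;0 -15 -35 4 0 0 0;0 -15 -35 4 0 0 0;0 -15 -35 4 0 0 0",
)

```text
time_s: 1.45
position: [0.4316, 0.055, 0.284]
tool_rot: [[-0.945, 0.328, -0.0], [0.328, 0.945, 0.0], [0.001, 0.0, -1.0]]
ft_force: [0.1, 0.7, -1.0]
grip_width: 0.0854
```

arm_command(
  rows="0 -15 -35 8 0 0 0;0 -15 -35 8 0 0 0;0 -15 -35 8 0 0 0;0 -15 -35 8 0 0 0;0 -15 -35 8 0 0 0",
)

```text
time_s: 1.87
position: [0.4452, -0.1351, 0.2438]
tool_rot: [[-0.944, 0.329, -0.0], [0.329, 0.944, 0.001], [0.0, 0.0, -1.0]]
ft_force: [0.8, 0.4, 0.6]
grip_width: 0.0854
```

arm_command(
  rows="0 -15 -35 8 0 0 0;0 -15 -35 8 0 0 0;0 -15 -35 8 0 0 0;0 0 0 0 0 0 0;0 0 0 0 0 0 0",
)

```text
time_s: 2.28
position: [0.4533, -0.2487, 0.2192]
tool_rot: [[-0.944, 0.331, -0.002], [0.331, 0.944, 0.002], [0.002, 0.001, -1.0]]
ft_force: [-0.2, 0.2, -0.1]
grip_width: 0.0856
```

```bash
python3 - <<'E'
from h import *
s=readout.observe(); print(s["time_s"],s["position"],s["tool_rot"],s["ft_force"])
m=eyes.camera_model("wrist");im=eyes.get_image("wrist")
np.savez("w3.npz",mtx=m["mtx"],view=m["view"])
u=proj(m,[.46,-.257,.018])[0]; print(u)
x,y=np.clip((u-[100,75]).astype(int),0,[440,250]);print(x,y)
c=im[y:y+150,x:x+200,::-1]; cv2.imwrite("pics/w3c.png",cv2.resize(c,None,fx=4,fy=4,interpolation=cv2.INTER_CUBIC))
E
```

```text
2.2833 [ 0.45332119 -0.24866799  0.21923889] [[-0.94358571  0.33112467 -0.0015669 ]
 [ 0.33112191  0.9435863   0.00178469]
 [ 0.00206946  0.00116518 -0.99999718]] [-0.22528038  0.20857233 -0.10464689]
[313.0403891  183.78261514]
213 108
```

View pics/w3c.png

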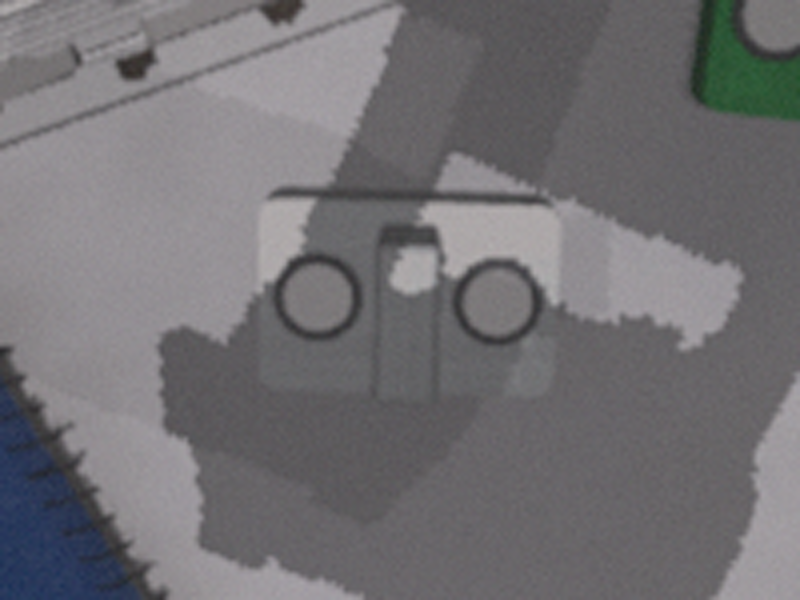

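The crop shows the metal carrier squarely, with windows at (318,297) and (498,300) and the rib between them. Green is only at the upper right.

```bash
python3 - <<'E'
from h import *
m=dict(np.load("w3.npz"));s=readout.observe();R=s["tool_rot"];p=s["position"]
f=lambda x,y:(213+x/4-.4,108+y/4-.4)
a,b=onz(m,f(318,297),.018),onz(m,f(498,300),.018)
c0,c1,c2,c3=[onz(m,f(*q),z) for q,z in(((260,200),.018),((556,204),.018),((260,392),.018),((552,397),.018))]
print("sizes",np.linalg.norm(a-b),np.linalg.norm(c0-c1),np.linalg.norm(c0-c2))
c=(a+b)/2; cc=(c0+c1+c2+c3)/4; d=b-a; print(c,cc,np.degrees(np.arctan2(d[1],d[0])),"tool y",np.degrees(np.arctan2(R[1,1],R[0,1])))
rib=[onz(m,f(*q),.045) for q in((379,243),(440,243),(376,400),(438,400))];print("rib",np.mean(rib,0),p)
print("tool delta",R.T@(np.r_[(c+cc)[:2]/2,.034]-p)*1e3)
E
```

```text
sizes 0.042148104117131255 0.06810035541695306 0.046035687368378105
[ 0.4590774  -0.25511437  0.018     ] [ 0.45932933 -0.25544786  0.018     ] 69.65399258389647 tool y 70.73965319509672
rib [ 0.45850621 -0.25451252  0.045     ] [ 0.45337111 -0.24761543  0.21983022]
tool delta [ -8.29267419  -5.4923241  185.81365314]
```

arm_command(
  rows="0 -4 -3 30 0 0 1;0 -4 -3 36 0 0 0;0 0 0 36 0 0 0;0 0 0 36 0 0 0;0 0 0 20 0 0 0",
)

```text
time_s: 2.75
position: [0.4581, -0.2539, 0.0597]
tool_rot: [[-0.939, 0.344, -0.003], [0.344, 0.939, 0.003], [0.004, 0.002, -1.0]]
ft_force: [0.8, 0.1, 0.1]
grip_width: 0.0855
```

arm_command(
  rows="0 0 0 12 0 0 0;0 0 0 9 0 0 0;0 0 0 0 0 0 0;0.3 0 0 0 0 0 0;0.5 0 0 0 0 0 0",
  squeeze=40,
)

```text
time_s: 3.17
position: [0.4594, -0.2569, 0.0425]
tool_rot: [[-0.938, 0.346, 0.001], [0.346, 0.938, -0.001], [-0.002, -0.001, -1.0]]
ft_force: [0.5, -1.0, 0.6]
grip_width: 0.0638
```

arm_command(
  rows="1 0 0 0 0 0 0;1 0 0 0 0 0 0;1 0 0 0 0 0 0;1 0 0 0 0 0 0;1 0 0 0 0 0 0",
)

```text
time_s: 3.58
position: [0.4589, -0.2573, 0.0417]
tool_rot: [[-0.938, 0.347, 0.001], [0.347, 0.938, -0.0], [-0.001, -0.0, -1.0]]
ft_force: [0.1, 0.4, 4.2]
grip_width: 0.0134
```

arm_command(
  rows="1 0 0 -25 0 0 0;1 0 0 -40 0 0 0;1 0 0 -40 0 0 0;1 0 0 -40 0 0 0;1 0 0 -20 0 0 0",
)

```text
time_s: 4.0
position: [0.4594, -0.2577, 0.211]
tool_rot: [[-0.938, 0.347, 0.004], [0.347, 0.938, -0.004], [-0.006, -0.002, -1.0]]
ft_force: [0.7, -0.7, -1.3]
grip_width: 0.0132
```

```bash
cat >> h.py <<'E'
PP=np.array([.4766,.297,.0565]); PR=plateR(-8)
def goal(x,y,z,tilt=None):  # TCP pose with carrier origin at plate x,y,z mm, carrier held
    Rt=np.c_[-PR[:,0],PR[:,1],-PR[:,2]]; return PP+PR@(np.array([x,y,z+41.7])/1e3),Rt
def rel(pg,Rg,s=None):
    s=s or readout.observe(); R=np.array(s["tool_rot"]);print("t",s["time_s"],"pos",np.round(s["position"],4),"w",np.round(s["grip_width"],4),"F",np.round(s["ft_force"],1))
    print("d tool mm",np.round(R.T@(pg-s["position"])*1e3,1),"rot",np.round(np.degrees(Ro.from_matrix(R.T@Rg).as_rotvec()),2),"dworld",np.round((pg-s["position"])*1e3,1))
def plate_tcp():
    s=readout.observe();print("TCP in plate mm",np.round(PR.T@(s["position"]-PP)*1e3,1))
E
python3 -c "
from h import *
rel(*goal(55,-85,60)); rel(*goal(55,-85,2))
print(PR)"
```

```text
t 4.0 pos [ 0.4594 -0.2577  0.211 ] w 0.0132 F [ 0.7 -0.7 -1.3]
d tool mm [154.1 473.8  20.8] rot [ 12.41 -21.07  -9.51] dworld [ 19.9 497.8 -22.7]
t 4.0 pos [ 0.4594 -0.2577  0.211 ] w 0.0132 F [ 0.7 -0.7 -1.3]
d tool mm [132.5 463.5  73.6] rot [ 12.41 -21.07  -9.51] dworld [ 36.8 480.3 -75.4]
[[ 0.9305476   0.22167733 -0.29144525]
 [-0.13077994  0.94463377  0.30093795]
 [ 0.34202014 -0.2419219   0.90801763]]
```

arm_command(
  rows="1 8 24 -8 0 0 0;1 12 36 0 0 0 0;1 12 36 0 0 0 0;1 12 36 0 0 0 0;1 12 36 0 0 0 0",
)

```text
time_s: 4.42
position: [0.464, -0.0785, 0.2142]
tool_rot: [[-0.938, 0.348, -0.0], [0.348, 0.938, 0.0], [0.0, 0.0, -1.0]]
ft_force: [0.6, -0.1, -1.0]
grip_width: 0.0128
```

arm_command(
  rows="1 12 36 0 0 0 0;1 12 36 0 0 0 0;1 12 36 0 0 0 0;1 12 36 0 0 0 0;1 12 36 0 0 0 0",
)

```text
time_s: 4.83
position: [0.4701, 0.1113, 0.2143]
tool_rot: [[-0.938, 0.347, -0.0], [0.347, 0.938, 0.0], [0.0, -0.0, -1.0]]
ft_force: [0.9, -0.8, -0.8]
grip_width: 0.0131
```

arm_command(
  rows="1 12 36 0 0 0 0;1 12 36 0 0 0 0;1 12 36 0 0 0 0;1 8 24 0 0 0 0;1 0 0 0 0 0 0",
)

```text
time_s: 5.25
position: [0.4745, 0.2525, 0.2139]
tool_rot: [[-0.939, 0.343, -0.001], [0.343, 0.939, 0.001], [0.001, 0.001, -1.0]]
ft_force: [-1.0, -0.4, -1.3]
grip_width: 0.0133
```

arm_command(
  rows="1 0 0 0 3 -5 -2.3;1 0 0 0 3 -5 -2.3;1 0 0 0 3 -5 -2.3;1 0 0 0 3 -5 -2.3;1 0 0 0 0 0 0",
)

```text
time_s: 5.67
position: [0.4734, 0.2491, 0.2134]
tool_rot: [[-0.937, 0.219, 0.272], [0.137, 0.947, -0.29], [-0.321, -0.234, -0.918]]
ft_force: [-1.0, 1.3, -2.0]
grip_width: 0.0131
```

```bash
python3 -c "
from h import *
rel(*goal(55,-85,60)); rel(*goal(55,-85,6))"
```

```text
t 5.6667 pos [0.4734 0.2491 0.2134] w 0.0131 F [-1.   1.3 -2. ]
d tool mm [ 1.4 -1.3 27.3] rot [ 0.5  -1.3   0.01] dworld [  5.9  -9.  -25.2]
t 5.6667 pos [0.4734 0.2491 0.2134] w 0.0131 F [-1.   1.3 -2. ]
d tool mm [ 0.1 -1.8 81.3] rot [ 0.5  -1.3   0.01] dworld [ 21.6 -25.2 -74.2]
```

arm_command(
  rows="1 0 0 25 0.5 -1.3 0;1 0 -1 30 0 0 0;1 0 -1 20 0 0 0;1 0 0 4 0 0 0;1 0 0 0 0 0 0",
)

```text
time_s: 6.08
position: [0.4974, 0.2222, 0.1419]
tool_rot: [[-0.93, 0.228, 0.287], [0.139, 0.944, -0.299], [-0.339, -0.239, -0.91]]
ft_force: [0.4, 0.2, -0.5]
grip_width: 0.013
```

```bash
python3 - <<'E'
from h import *
rel(*goal(55,-85,0))
for n in("scene","wrist"):
    im=eyes.get_image(n); m=eyes.camera_model(n)
    u=proj(m,goal(55,-85,-41)[0])[0]; w=(80,60) if n=="scene" else (200,150)
    x,y=np.clip((u-w).astype(int)//1,0,[640-2*w[0],400-2*w[1]]); c=im[y:y+2*w[1],x:x+2*w[0],::-1]
    globals()[n]=cv2.resize(c,(400,300),interpolation=cv2.INTER_CUBIC); print(n,x,y)
cv2.imwrite("pics/p1.png",np.vstack([scene,wrist]))
E
```

```text
t 6.0833 pos [0.4974 0.2222 0.1419] w 0.013 F [ 0.4  0.2 -0.5]
d tool mm [3.3 1.6 7.3] rot [ 0.06 -0.28 -0.38] dworld [-0.6 -0.2 -8.2]
scene 212 113
wrist 120 73
```

View pics/p1.png

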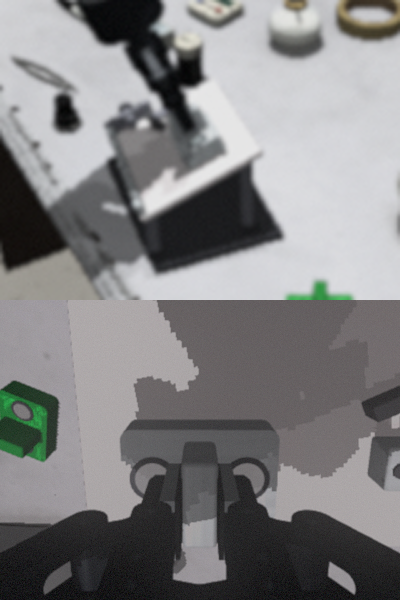

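The carrier is held flat and lined up above the plate, well clear of the shoe. I'll lower it by feel.

arm_command(
  rows="1 2 0 2 0 0 0;1 0 0 1.5 0 0 0;1 0 0 1 0 0 0;1 0 0 0 0 0 0",
)

```text
time_s: 6.52
position: [0.4966, 0.2224, 0.1382]
tool_rot: [[-0.93, 0.225, 0.291], [0.135, 0.945, -0.298], [-0.342, -0.238, -0.909]]
ft_force: [-0.2, 0.0, -1.4]
grip_width: 0.0128
```

arm_command(
  rows="1 0 0 1 0 0 0;1 0 0 0 0 0 0",
)

```text
time_s: 6.68
position: [0.497, 0.2221, 0.1371]
tool_rot: [[-0.93, 0.225, 0.291], [0.135, 0.945, -0.299], [-0.342, -0.238, -0.909]]
ft_force: [0.2, -0.2, -2.0]
grip_width: 0.013
```

```bash
python3 -c "
from h import *
rel(*goal(55,-85,0))"
```

```text
t 6.6833 pos [0.497  0.2221 0.1371] w 0.013 F [ 0.2 -0.2 -2. ]
d tool mm [1.3 0.8 3. ] rot [ 0.13 -0.06 -0.26] dworld [-0.2  0.  -3.4]
```

arm_command(
  rows="1 0 0 1 0 0 0;1 0 0 0 0 0 0",
)

```text
time_s: 6.85
position: [0.4975, 0.2219, 0.1366]
tool_rot: [[-0.929, 0.225, 0.292], [0.135, 0.945, -0.298], [-0.343, -0.238, -0.909]]
ft_force: [-0.9, 0.8, 1.1]
grip_width: 0.0129
```

arm_command(
  rows="1 0 0 1 0 0 0;1 0 0 0 0 0 0",
)

```text
time_s: 7.02
position: [0.498, 0.2219, 0.1364]
tool_rot: [[-0.929, 0.225, 0.293], [0.135, 0.945, -0.298], [-0.344, -0.237, -0.908]]
ft_force: [-3.8, 2.3, 7.6]
grip_width: 0.0129
```

arm_command(
  rows="1 0 0 0.7 0 0 0;1 0 0 0 0 0 0",
)

```text
time_s: 7.18
position: [0.4984, 0.222, 0.1364]
tool_rot: [[-0.929, 0.226, 0.295], [0.135, 0.945, -0.297], [-0.345, -0.236, -0.908]]
ft_force: [-4.7, 3.6, 12.5]
grip_width: 0.0134
```

Contact is made, about 2 mm higher than modelled. I'll back off to a light touch and then release.

arm_command(
  rows="1 0 0 -0.7 0 0 0;1 0 0 -0.6 0 0 0;1 0 0 0 0 0 0",
)

```text
time_s: 7.43
position: [0.4975, 0.2218, 0.1362]
tool_rot: [[-0.93, 0.225, 0.292], [0.135, 0.945, -0.298], [-0.343, -0.238, -0.909]]
ft_force: [-3.0, 1.9, 6.6]
grip_width: 0.0128
```

```bash
python3 -c "
from h import *
rel(*goal(55,-85,2)); plate_tcp(); print(readout.observe()['wrist_torque'])"
```

```text
t 7.4333 pos [0.4975 0.2218 0.1362] w 0.0128 F [-3.   1.9  6.6]
d tool mm [ 1.6  0.7 -0. ] rot [ 0.15 -0.01 -0.27] dworld [-1.3  0.9 -0.7]
TCP in plate mm [ 56.6 -85.7  43.6]
[0.35304174 0.2553265  0.08581678]
```

arm_command(
  rows="1 0 0 -0.8 0 0 0;0 0 0 0 0 0 0;0 0 0 -30 0 0 0;0 0 0 -40 0 0 0;0 0 0 -30 0 0 0",
)

```text
time_s: 7.85
position: [0.4675, 0.252, 0.229]
tool_rot: [[-0.93, 0.226, 0.29], [0.136, 0.945, -0.299], [-0.342, -0.239, -0.909]]
ft_force: [0.5, 1.2, 0.2]
grip_width: 0.0606
```

arm_command(
  rows="0 0 0 0 0 0 0;0 0 0 0 0 0 0;0 0 0 0 0 0 0;0 0 0 0 0 0 0;0 0 0 0 0 0 0",
)

```text
time_s: 8.27
position: [0.468, 0.2511, 0.2261]
tool_rot: [[-0.931, 0.225, 0.289], [0.136, 0.944, -0.3], [-0.34, -0.24, -0.909]]
ft_force: [0.7, 0.0, -0.1]
grip_width: 0.0854
```

```bash
python3 - <<'E'
from h import *
plate_tcp(); m=eyes.camera_model("wrist");im=eyes.get_image("wrist");np.savez("w4.npz",mtx=m["mtx"],view=m["view"])
PP2=PP+PR[:,2]*.002
for P in[(0,-30,18),(0,-30,45),(-23,-148,14)]: print(P,proj(m,PP2+PR@(np.array(P)/1e3)))
u=proj(m,PP2+PR@[0.01,-.03,.018])[0]; x,y=np.clip((u-[130,100]).astype(int),0,[380,200]);print(x,y)
cv2.imwrite("pics/w4.png",cv2.resize(im[y:y+200,x:x+260,::-1],None,fx=3,fy=3,interpolation=cv2.INTER_CUBIC))
E
```

```text
TCP in plate mm [ 56.  -86.3 142.7]
(0, -30, 18) [[401.44951089 115.8591835 ]]
(0, -30, 45) [[411.32446475 117.59499651]]
(-23, -148, 14) [[226.97635612  81.43159036]]
270 30
```

View pics/w4.png

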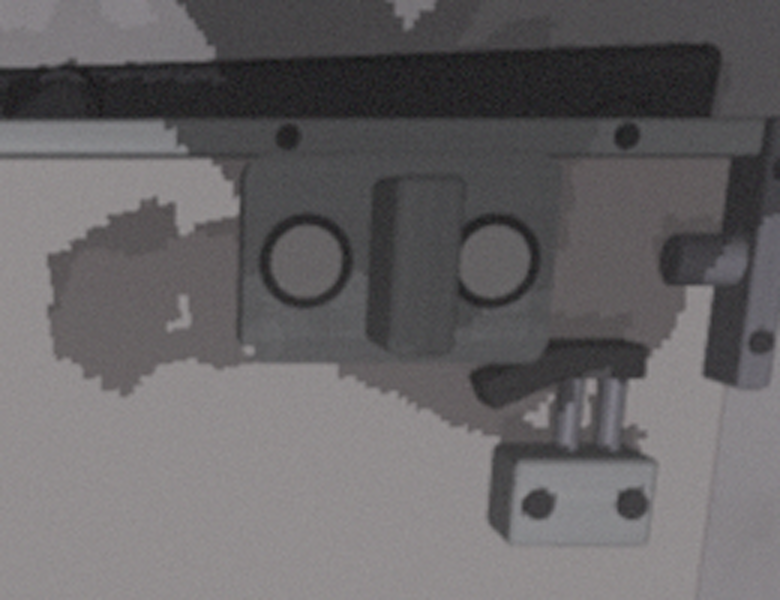

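The carrier is flat and square against the rail, stopped at the shoe (windows at (306,260) and (494,260)). The screw tip is at (668,258). Next I estimate carrier and tip in plate coordinates.

```bash
sed -i 's/^PP=.*/PP=np.array([.4766,.297,.0565]); PR=plateR(-8); PP=PP+PR[:,2]*.002/' h.py; python3 - <<'E'
from h import *
m=dict(np.load("w4.npz")); V=m["view"]
def onp(x,y,z):
    uv=(270+x/3-.33,30+y/3-.33); R=V[:3,:3];o=PR.T@(-R.T@V[:3,3]-PP)
    d=PR.T@R.T@(np.linalg.inv(m["mtx"])@[uv[0],uv[1],1]*[1,-1,-1]); return np.round((o+d*(z-o[2])/d[2])*1e3,1)
print([onp(306,260,.018),onp(494,260,.018)],"tip",onp(668,258,.011))
plate_tcp()
rel(PP+PR@[.003,-.095,.023],goal(0,0,0)[1])
E
```

```text
[array([  0.2, -50.2,  18. ]), array([ 0.4, -7.6, 18. ])] tip [ 0.4 35.  11. ]
TCP in plate mm [ 56.1 -86.2 140.9]
t 8.3167 pos [0.4681 0.2512 0.2263] w 0.085 F [ 0.2  0.1 -0.6]
d tool mm [ 52.8  -9.1 118. ] rot [ 0.04 -0.16 -0.25] dworld [ -17.   -36.8 -123.1]
```

arm_command(
  rows="1 20 -8 0 0 0 0;1 33 0 0 0 0 0;1 0 0 0 0 0 0;1 0 0 0 0 0 0;1 0 0 0 0 0 0",
)

```text
time_s: 8.73
position: [0.4176, 0.2513, 0.2112]
tool_rot: [[-0.93, 0.225, 0.291], [0.135, 0.945, -0.299], [-0.343, -0.238, -0.909]]
ft_force: [-0.3, 1.0, 0.2]
grip_width: 0.0257
```

arm_command(
  rows="1 0 0 20 0 0 0;1 0 0 25 0 0 0;1 0 0 20 0 0 0;1 0 0 10 0 0 0;1 0 0 0 0 0 0",
)

```text
time_s: 9.15
position: [0.4395, 0.2279, 0.1412]
tool_rot: [[-0.931, 0.226, 0.288], [0.137, 0.944, -0.301], [-0.34, -0.24, -0.909]]
ft_force: [-0.8, -0.3, -0.4]
grip_width: 0.0001
```

```bash
python3 - <<'E'
from h import *
plate_tcp()
rel(PP+PR@[.003,-.095,.023],goal(0,0,0)[1])
E
```

```text
TCP in plate mm [  3.5 -94.   64.9]
t 9.15 pos [0.4395 0.2279 0.1412] w 0.0001 F [-0.8 -0.3 -0.4]
d tool mm [ 0.4 -1.  41.9] rot [-0.01 -0.22 -0.29] dworld [ 11.5 -13.5 -38. ]
```

arm_command(
  rows="1 0 -1 20 0 0 0;1 0 0 12 0 0 0;1 0 0 5 0 0 0;1 0 0 3 0 0 0;1 0 0 0 0 0 0",
)

```text
time_s: 9.57
position: [0.4507, 0.2161, 0.1072]
tool_rot: [[-0.93, 0.226, 0.291], [0.136, 0.945, -0.299], [-0.343, -0.238, -0.909]]
ft_force: [0.3, 0.6, 0.5]
grip_width: -0.0001
```

arm_command(
  rows="1 0 4 0 0 0 0;1 0 4 0 0 0 0;1 0 0 0 0 0 0;1 0 0 0 0 0 0",
)

```text
time_s: 9.9
position: [0.4521, 0.2241, 0.1053]
tool_rot: [[-0.93, 0.225, 0.292], [0.135, 0.945, -0.298], [-0.343, -0.238, -0.909]]
ft_force: [0.1, 0.0, -0.6]
grip_width: 0.0001
```

```bash
cat > st.py <<'E'
from h import *
s=readout.observe(); plate_tcp(); print(round(s["time_s"],2),"F plate",np.round(PR.T@s["ft_force"],1))
E
python3 st.py
```

```text
TCP in plate mm [  3.4 -86.1  27.5]
9.9 F plate [-0.1  0.2 -0.6]
```

arm_command(
  rows="1 0 0 3 0 0 0;1 0 2 0 0 0 0;1 0 2 0 0 0 0;1 0 2 0 0 0 0;1 0 0 0 0 0 0",
)

```text
time_s: 10.32
position: [0.4544, 0.2286, 0.1007]
tool_rot: [[-0.93, 0.225, 0.291], [0.135, 0.945, -0.299], [-0.342, -0.238, -0.909]]
ft_force: [-0.4, 0.2, -0.3]
grip_width: 0.0001
```

```bash
python3 st.py
```

```text
TCP in plate mm [  3.4 -80.2  24.1]
10.32 F plate [-0.5  0.1 -0.1]
```

arm_command(
  rows="1 0 1.5 0 0 0 0;1 0 1.5 0 0 0 0;1 0 1 0 0 0 0;1 0 0 0 0 0 0",
)

```text
time_s: 10.65
position: [0.4551, 0.2319, 0.0999]
tool_rot: [[-0.93, 0.225, 0.291], [0.135, 0.944, -0.299], [-0.342, -0.239, -0.909]]
ft_force: [-0.9, -3.5, 1.2]
grip_width: 0.0004
```

```bash
python3 st.py
```

```text
TCP in plate mm [  3.3 -76.7  24.1]
10.65 F plate [-0.  -3.8  0.3]
```

arm_command(
  rows="1 0 1.5 0 0 0 0;1 0 1.5 0 0 0 0;1 0 1.5 0 0 0 0;1 0 1.5 0 0 0 0;1 0 0 0 0 0 0",
)

```text
time_s: 11.07
position: [0.4565, 0.2378, 0.0985]
tool_rot: [[-0.93, 0.225, 0.291], [0.135, 0.945, -0.299], [-0.342, -0.239, -0.909]]
ft_force: [0.1, -4.5, 2.3]
grip_width: -0.0001
```

```bash
python3 st.py
```

```text
TCP in plate mm [  3.4 -70.6  24.2]
11.07 F plate [ 1.5 -4.7  0.7]
```

arm_command(
  rows="1 0 1.5 0 0 0 0;1 0 1.5 0 0 0 0;1 0 1.5 0 0 0 0;1 0 1.5 0 0 0 0;1 0 0 0 0 0 0",
)

```text
time_s: 11.48
position: [0.458, 0.244, 0.0969]
tool_rot: [[-0.93, 0.225, 0.292], [0.135, 0.945, -0.298], [-0.342, -0.238, -0.909]]
ft_force: [-1.2, -0.9, 1.0]
grip_width: 0.0001
```

```bash
python3 st.py
```

```text
TCP in plate mm [  3.5 -64.   24.2]
11.48 F plate [-0.6 -1.3  1. ]
```

arm_command(
  rows="1 0 1 0 0 0 0;1 0 1 0 0 0 0;1 0 1 0 0 0 0;1 0 1 0 0 0 0;1 0 0 0 0 0 0",
)

```text
time_s: 11.9
position: [0.4587, 0.2474, 0.096]
tool_rot: [[-0.93, 0.225, 0.291], [0.135, 0.945, -0.299], [-0.342, -0.238, -0.909]]
ft_force: [-0.7, -1.3, 0.5]
grip_width: 0.0001
```

arm_command(
  rows="1 0 1 0 0 0 0;1 0 1 0 0 0 0;1 0 1 0 0 0 0;1 0 1 0 0 0 0;1 0 0 0 0 0 0",
)

```text
time_s: 12.32
position: [0.4596, 0.2512, 0.095]
tool_rot: [[-0.93, 0.225, 0.291], [0.135, 0.945, -0.299], [-0.342, -0.238, -0.909]]
ft_force: [-0.4, -0.6, 0.7]
grip_width: 0.0002
```

```bash
python3 st.py
```

```text
TCP in plate mm [  3.4 -56.4  24.1]
12.32 F plate [-0.  -0.8  0.6]
```

arm_command(
  rows="1 0 1 0 0 0 0;1 0 1 0 0 0 0;1 0 1 0 0 0 0;1 0 0 0 0 0 0",
)

```text
time_s: 12.65
position: [0.4604, 0.254, 0.0943]
tool_rot: [[-0.93, 0.225, 0.291], [0.135, 0.945, -0.299], [-0.342, -0.238, -0.909]]
ft_force: [-1.3, -1.2, 0.2]
grip_width: -0.0003
```

```bash
python3 st.py
```

```text
TCP in plate mm [  3.5 -53.4  24.1]
12.65 F plate [-1.  -1.5  0.2]
```

arm_command(
  rows="1 0 0.7 0 0 0 0;1 0 0.7 0 0 0 0;1 0 0.6 0 0 0 0;1 0 0 0 0 0 0",
)

```text
time_s: 12.98
position: [0.4608, 0.2558, 0.0939]
tool_rot: [[-0.93, 0.225, 0.291], [0.135, 0.945, -0.299], [-0.342, -0.238, -0.909]]
ft_force: [-1.3, -1.1, 0.3]
grip_width: 0.0003
```

arm_command(
  rows="1 0 0.7 0 0 0 0;1 0 0.7 0 0 0 0;1 0 0 0 0 0 0",
)

```text
time_s: 13.23
position: [0.4611, 0.2572, 0.0936]
tool_rot: [[-0.93, 0.225, 0.291], [0.135, 0.945, -0.299], [-0.342, -0.238, -0.909]]
ft_force: [0.2, -2.2, 0.6]
grip_width: -0.0
```

```bash
python3 st.py
```

```text
TCP in plate mm [  3.5 -50.   24.2]
13.23 F plate [ 0.7 -2.2 -0.1]
```

arm_command(
  rows="1 0 0.7 0 0 0 0;1 0 0 0 0 0 0",
)

```text
time_s: 13.4
position: [0.4613, 0.2578, 0.0934]
tool_rot: [[-0.93, 0.225, 0.291], [0.135, 0.945, -0.299], [-0.342, -0.238, -0.909]]
ft_force: [-0.5, -1.8, 0.1]
grip_width: 0.0003
```

arm_command(
  rows="1 0 0.7 0 0 0 0;1 0 0 0 0 0 0",
)

```text
time_s: 13.57
position: [0.4614, 0.2585, 0.0933]
tool_rot: [[-0.93, 0.225, 0.291], [0.135, 0.945, -0.299], [-0.342, -0.238, -0.909]]
ft_force: [-0.8, -1.4, -0.2]
grip_width: -0.0
```

arm_command(
  rows="1 0 0.7 0 0 0 0;1 0 0 0 0 0 0",
)

```text
time_s: 13.73
position: [0.4615, 0.2589, 0.0931]
tool_rot: [[-0.93, 0.225, 0.291], [0.135, 0.944, -0.299], [-0.342, -0.239, -0.909]]
ft_force: [-0.9, -2.4, 1.5]
grip_width: 0.0001
```

```bash
python3 st.py
```

```text
TCP in plate mm [  3.5 -48.2  24.2]
13.73 F plate [ 0.  -2.8  0.9]
```

arm_command(
  rows="1 0 0.5 0 0 0 0;1 0 0 0 0 0 0",
)

```text
time_s: 13.9
position: [0.4615, 0.259, 0.0931]
tool_rot: [[-0.93, 0.226, 0.29], [0.135, 0.944, -0.3], [-0.342, -0.24, -0.909]]
ft_force: [-2.4, -5.4, 2.1]
grip_width: 0.0001
```

```bash
python3 st.py
```

```text
TCP in plate mm [  3.5 -48.1  24.2]
13.9 F plate [-0.8 -6.1  1. ]
```

arm_command(
  rows="1 0 0.5 0 0 0 0;1 0 0 0 0 0 0",
)

```text
time_s: 14.07
position: [0.4616, 0.2591, 0.093]
tool_rot: [[-0.93, 0.226, 0.29], [0.135, 0.944, -0.301], [-0.342, -0.241, -0.908]]
ft_force: [-2.1, -7.1, 3.9]
grip_width: 0.0003
```

```bash
python3 st.py
```

```text
TCP in plate mm [  3.4 -47.9  24.1]
14.07 F plate [ 0.3 -8.2  2. ]
```

arm_command(
  rows="1 0 0.6 0 0 0 0;1 0 0 0 0 0 0;1 0 0 0 0 0 0",
)

```text
time_s: 14.32
position: [0.4616, 0.2593, 0.093]
tool_rot: [[-0.93, 0.226, 0.29], [0.135, 0.944, -0.302], [-0.342, -0.242, -0.908]]
ft_force: [-2.5, -9.6, 6.1]
grip_width: -0.0002
```

```bash
python3 st.py
```

```text
TCP in plate mm [  3.4 -47.8  24.1]
14.32 F plate [  1.1 -11.1   3.4]
```

arm_command(
  rows="1 0 0 0 0 0 0;1 0 0 0 0 0 0;1 0 0 0 0 0 0;1 0 0 0 0 0 0;1 0 0 0 0 0 0",
)

```text
time_s: 14.73
position: [0.4616, 0.2593, 0.093]
tool_rot: [[-0.93, 0.226, 0.29], [0.135, 0.944, -0.302], [-0.342, -0.241, -0.908]]
ft_force: [-3.2, -10.1, 4.8]
grip_width: -0.0001
```

```bash
python3 st.py
```

```text
TCP in plate mm [  3.4 -47.8  24.1]
14.73 F plate [  0.  -11.4   2.2]
```

Steady at about 11 N total, so roughly 9–10 N on the stop. I'll hold for another 1.2 s, then ease off.

arm_command(
  rows="1 0 0 0 0 0 0;1 0 0 0 0 0 0;1 0 0 0 0 0 0;1 0 0 0 0 0 0;1 0 0 0 0 0 0",
)

```text
time_s: 15.15
position: [0.4616, 0.2593, 0.093]
tool_rot: [[-0.93, 0.226, 0.29], [0.135, 0.944, -0.302], [-0.342, -0.241, -0.908]]
ft_force: [-2.3, -9.4, 6.4]
grip_width: -0.0001
```

arm_command(
  rows="1 0 0 0 0 0 0;1 0 0 0 0 0 0;1 0 0 0 0 0 0;1 0 0 0 0 0 0;1 0 0 0 0 0 0",
)

```text
time_s: 15.57
position: [0.4616, 0.2593, 0.093]
tool_rot: [[-0.93, 0.226, 0.29], [0.135, 0.944, -0.302], [-0.342, -0.241, -0.908]]
ft_force: [-2.2, -9.3, 5.0]
grip_width: 0.0002
```

arm_command(
  rows="1 0 0 0 0 0 0;1 0 0 0 0 0 0;1 0 0 0 0 0 0;1 0 0 0 0 0 0;1 0 0 0 0 0 0",
)

```text
time_s: 15.98
position: [0.4616, 0.2593, 0.093]
tool_rot: [[-0.93, 0.226, 0.29], [0.135, 0.944, -0.302], [-0.342, -0.241, -0.908]]
ft_force: [-2.9, -9.9, 5.0]
grip_width: -0.0
```

arm_command(
  rows="1 0 -0.7 0 0 0 0;1 0 -0.7 0 0 0 0;1 0 -0.7 0 0 0 0;1 0 -2 0 0 0 0;1 0 -6 0 0 0 0",
)

```text
time_s: 16.4
position: [0.46, 0.2515, 0.0951]
tool_rot: [[-0.93, 0.225, 0.292], [0.135, 0.945, -0.298], [-0.343, -0.237, -0.909]]
ft_force: [-0.5, 0.3, 0.2]
grip_width: 0.0001
```

arm_command(
  rows="1 0 -10 0 0 0 0;1 0 -10 -10 0 0 0;1 0 0 -30 0 0 0;1 0 0 -40 0 0 0;1 0 0 -30 0 0 0",
)

```text
time_s: 16.82
position: [0.4225, 0.2648, 0.2022]
tool_rot: [[-0.929, 0.226, 0.292], [0.136, 0.945, -0.298], [-0.343, -0.237, -0.909]]
ft_force: [1.0, 0.3, -0.1]
grip_width: -0.0004
```

arm_command(
  rows="1 -15 0 0 0 0 0;1 -25 0 0 0 0 0;1 -15 0 0 0 0 0;1 0 0 0 0 0 0;1 0 0 0 0 0 0",
)

```text
time_s: 17.23
position: [0.4742, 0.2568, 0.2186]
tool_rot: [[-0.93, 0.226, 0.291], [0.137, 0.944, -0.299], [-0.342, -0.238, -0.909]]
ft_force: [-1.1, -0.3, -0.5]
grip_width: -0.0
```

```bash
python3 - <<'E'
from h import *
plate_tcp(); m=eyes.camera_model("wrist");im=eyes.get_image("wrist");np.savez("w5.npz",mtx=m["mtx"],view=m["view"])
u=proj(m,PP+PR@[0.01,0,.018])[0]; x,y=np.clip((u-[130,100]).astype(int),0,[380,200]);print(x,y)
cv2.imwrite("pics/w5.png",cv2.resize(im[y:y+200,x:x+260,::-1],None,fx=3,fy=3,interpolation=cv2.INTER_CUBIC))
E
```

```text
TCP in plate mm [ 58.4 -77.7 133.8]
305 27
```

View pics/w5.png

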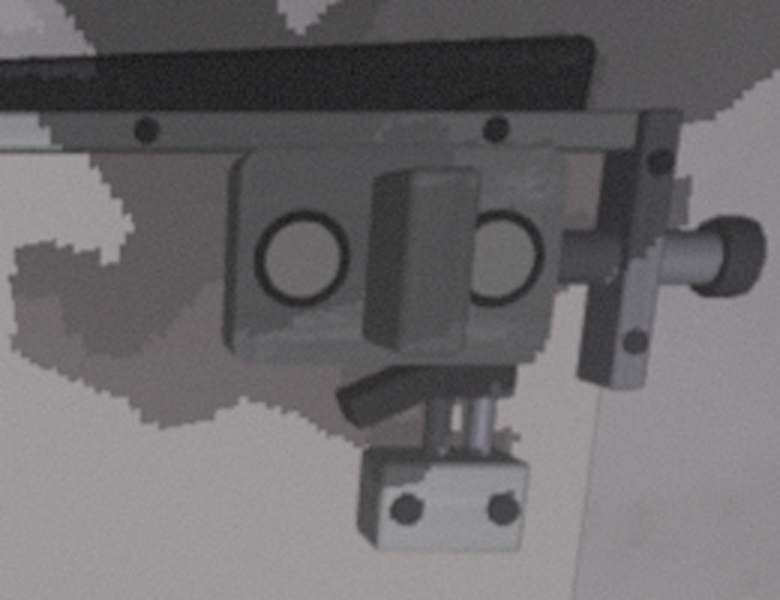

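The carrier is square on the rail and butted against the screw at about (563,257), and the shoe is pushed back. Handing in.

```bash
python3 - <<'E'
from h import *
m=dict(np.load("w5.npz")); V=m["view"]
for x,y in((302,258),(496,258)):
    uv=(305+x/3-.33,27+y/3-.33); R=V[:3,:3];o=PR.T@(-R.T@V[:3,3]-PP)
    d=PR.T@R.T@(np.linalg.inv(m["mtx"])@[uv[0],uv[1],1]*[1,-1,-1]); print(np.round((o+d*(.018-o[2])/d[2])*1e3,1))
print(env.close_job())
E
```

```text
[  0.4 -20.3  18. ]
[ 0.6 22.3 18. ]
the job is handed in; nothing more can be done
None
```

The carrier is seated against the stop screw and the job is handed in, at about 17 s of the 72 s allowed. I gripped the metal carrier by its rib and let it go flat at plate x ≈ 56, y ≈ −86 mm. It slid to the low rail and stopped at the shoe at y ≈ −29 mm.

I then pushed it past the shoe with closed fingers until it met the screw. I held about 11 N at the wrist for 1.7 s, which puts roughly 9–10 N on the stop after shoe friction. The wrist never read more than about 11.4 N along the rail while pushing.

**Last checks:**
- **Position:** the final picture puts the carrier at plate x ≈ 0.5, y ≈ 1 mm, square to the rail, with the shoe pushed back and its end at the screw. The gripper is clear of it.
- **Plate height:** first contact came about 2 mm higher than my camera fit had put the plate. I corrected for that before pushing.
- **Not checked:** the residual contact force on the screw after letting go can't be read directly. I inferred it from the picture only.
- **Bystanders:** I saw no contact with any of them, but I did not measure them again at the end.

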